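Back off the throwing gauge's locking ring and swing its arm clear

ROBOT

A 7-joint arm with a two-finger parallel gripper is mounted at the origin on the work surface. World frame = base frame: x ahead of the robot, y to its left, z up, the work surface at z = 0. Lengths are in m, angles in rad, forces in N, time in s.
With the tool pointing down it reaches from about 0.4 to 0.85 m from the base axis. Payload 10.4 kg.
Tool frame: the origin (TCP) lies midway between the tips of the shut fingers; the grasp point (between the pads) lies 19 mm behind it; z points along the fingers, y is the line along which they close (so a half turn about z gives the same grasp; the last joint's range is limited). The gripper opens to 85 mm and grips with 20 to 120 N. Pads are 22 mm wide; open, the fingers measure 114 mm over their backs; the gripper's body (76 mm by 85 mm) begins 54 mm behind the grasp point. The pads swing forward as they close: fully open they stand 13 mm farther back than shut.
Start: joints at [1.08, 0.332, -0.065, 1.46, 0.022, 1.35, -0.088], TCP at [0.282, -0.558, 0.231] pointing down, gripper open.
Joint ranges: [-2.6, 2.6], [-0.5, 2.12], [-1.47, 1.34], [0.16, 2.42], [-1.27, 4.41], [0.06, 2.06], [-2.6, 2.6]. Speed limits (rad/s): [2.22, 2.22, 2.79, 2.79, 3.14, 3.14, 3.14].

INTERFACE

Orientations are given as a unit quaternion [x, y, z, w].
In Python, from workcell import get_obs, camera, camera_params, hand_in gives the robot as it stands.
- The arm moves only by the tool carry_out, never from a script. Its argument "commands" is a list that holds one entry, the list of rows, each a list of 6 numbers: the shift along the tool's x, y, z in units of 40 mm (1.0 is 40 mm), then the turn, a rotation vector about the tool's x, y, z in units of 6 degrees (1.0 is 6 degrees). In form: [[[x, y, z, ax, ay, az], ...]]. A call has 1 to 20 rows; each row shifts and turns the commanded pose from where the row before left it, along the tool's axes as they then stand; what a row does not reach is not made up. A row lasts 1/12 s, in which the tool goes at most 41.7 mm and 7.16 degrees, less where a joint would pass 70% of its speed; a pose out of reach is approached as far as the arm can. A call is refused whole if a number of a shift passes 1 or a number of a turn 1, either way. A call with a gripper value outside its range is refused whole. "hand" is the closure, from -1 (fully open) to 1 (shut), set as the call begins (left out, the last holds). The fingers move at their own pace and stop on an object; "force" is the grip in N (left out, the last holds). Time passes only in rows, so rows that do not move let the fingers close. It gives the time, the measured TCP pose, the force, the opening and the grip force at its end, in the units of the state.
- get_obs(): the state, without advancing time (a new reading comes with each control period).
- camera(name): name is "scene" or "top"; returns the picture (420x560x3 uint8, red, green, blue); there is no depth.
- camera_params(name): a dict with "mtx" (3x3 intrinsics, pixels), "R" (3x3) and "t" (3): a world point X has camera coordinates R X + t. Camera axes: x right, y down, z forward; pixel columns grow to the right and rows downward; lengths in m; the calibration is good to about 2 mm. A picture is of the moment at which its call begins. camera_params takes no time and is no camera call.
- hand_in(): hands the job in; it is judged then, once.
The state is a dict: "clock": time; "joint_pos": joint angles; "joint_velocities": joint speeds; "tau": joint torques, N m; "position": TCP position; "ee_rot": TCP orientation; "ft_force": force on the tool from outside, world axes, zero at the start; "torque": the same for the moment, N m; "grip_width": opening from 0.0 (shut) to 1.0 (fully open); "grasp_force": force on a finger pad.
Only numpy, scipy, OpenCV 4.12 (cv2) and the standard library are available. Lean on these libraries where they do the work, as an engineer would, in place of code of your own. Each camera call takes 0.05 s, during which the arm holds its last target. There are 200 camera calls.

TASK

Free the throwing gauge beside the freshly thrown cup: roll a fingertip round the ridged rim of its locking ring, anticlockwise seen from above, until the ring stands two full turns from tight (its mark back at the index line for the second time, to within a quarter turn; it starts less than a quarter turn loose). Only then push the gauge's arm with a fingertip about a quarter turn anticlockwise, away from the cup, and move the hand clear. Push only: do not pinch the arm between the fingers, and leave the cup and everything else on the table where it stands.

Things in the scene. Friction and masses are not known exactly. Their poses are not given: they have to be found in the camera images.
- gauge: throwing gauge, bolted to the table: round grey cast foot (120 mm diameter, 34 mm high at the post), steel post, then from below: swing arm (heights 85 to 99 mm above the table), fluted aluminium locking ring (107 to 131 mm), small dark fixed cap (60 mm diameter, top at 137 mm). Origin: on the vertical post axis at table height. Its x axis points along the arm's clamped direction, towards the cup; z up. An aluminium index line on the cap lies along +x.
- ring (a joint): turn of the locking ring about the post, rad; 0 = tight, with its mark at the index line; grows anticlockwise seen from above (loosening); two full turns = 12.57. It starts 0 to 1.5 rad loose (less than a quarter turn) and its mechanical end is at 21. The ring is 96 mm in diameter over 28 upright rounded ridges that stand 3 mm proud of a 90 mm body, 24 mm high; it turns on the spot without rising, with light friction (about 1 to 1.5 N at the rim), and stays where it is left.
- ring_mark (a point): dark radial mark on the ring's top face, 13 by 6 mm, 40 mm from the post axis, 131 mm above the table; turns with the ring
- pointer (a joint): swing of the arm about the post, rad; 0 = clamped direction, pointing at the cup; grows anticlockwise seen from above; stop at 1.9. Moves under about 1 N at the push point and stays where it is left. The simulated arm does not truly jam while the ring is tight, but it must not be forced then.
- push_point (a point): middle of the arm's bar, 110 mm out from the post axis, 92 mm above the table; a good place to push, on the bar's clockwise side (both sides are plain upright steel cheeks). The bar is 30 mm wide and 14 mm high, runs from 18 to 140 mm from the axis, and ends in an 8 mm thick wooden pointer reaching to 165 mm
- wheel: fixed banding wheel (low turntable) under the cup, terracotta disc 170 mm in diameter, top 32 mm above the table; origin at table height on its axis, 212 mm from the post axis. Does not turn
- cup: freshly thrown clay cup, 80 mm in rim diameter, 68 mm high, standing loose on the wheel, its wall 7 mm from the pointer's tip, rim 100 mm above the table; origin under its foot. Must not be touched or moved
- rib: bystander, flat wooden rib 90 x 45 x 8 mm, origin under its centre; leave it alone
- test_bowl: bystander, small white bowl, 64 mm across, 38 mm high, origin under its centre; leave it alone
- knife: bystander, trimming knife, wooden handle 130 x 14 x 10 mm along x with a 50 mm blade, origin under the handle's centre; leave it alone
- mug: bystander, blue mug, 80 mm across, 90 mm high, origin under its centre; leave it alone
- jar: bystander, amber glass jar, 68 mm across, 95 mm high, origin under its centre; leave it alone
- plaster_block: bystander, plaster block 100 x 70 x 50 mm, origin under its centre; leave it alone
- brush: bystander, brush lying along its x axis; leave it alone
Things that resemble listed ones, but are neither listed nor needed, are in the scene too. What is shaped like the gauge but green or yellow is not meant.

How it is judged:
On the way, in this order (a step that is already met when the one before it is completed fails the run):
1. the ring is loosened to two full turns from tight, within a quarter turn, with the arm still in its clamped direction (value of joint ring between 11 and 14.14 rad and value of joint pointer below 0.12 rad), for 0.2 s.
2. the arm is swung about a quarter turn anticlockwise (value of joint pointer above 1.2 rad), for 0.2 s.
At the end, for the whole second after the job is handed in: the ring stands two full turns from tight (12.57 rad) within a quarter turn (11.0 to 14.14), the arm stands at least 1.2 rad (roughly a quarter turn) anticlockwise of its clamped direction, both at rest; the cup is within 10 mm and every bystander within 30 mm of where it started (value of joint ring between 11 and 14.14 rad and value of joint pointer above 1.2 rad and velocity of joint each of pointer, ring below 0.05 rad/s and distance of cup from where it was at the start of the episode below 0.01 m and distance of each of rib, test_bowl, knife, mug, jar, plaster_block, brush from where it was at the start of the episode below 0.03 m); the robot touches nothing.
It fails at once if the arm is forced (more than 0.12 rad) before the ring is loosened to within a quarter turn of two turns (value of joint ring below 10.9 rad and value of joint pointer above 0.12 rad).
It fails at once if the ring is backed off more than two and a half turns from tight (value of joint ring above 15.7 rad).
It fails at once if the arm is pinched: the fingers press on both its long sides at once (contact force between the fingers and pointer_c2 above 1 N and contact force between the fingers and pointer_c3 above 1 N).
It fails at once if the cup is touched, moved or lifted (distance of cup from where it was at the start of the episode above 0.01 m or contact force between any of the arm, the fingers and cup above 0.5 N).
It fails at once if a bystander is moved or lifted by more than 30 mm (distance of any of rib, test_bowl, knife, mug, jar, plaster_block, brush from where it was at the start of the episode above 0.03 m).
It also fails if it takes over 64 s, if anything falls off the work surface, if the arm or the gripper's body presses on something with over 40 N, if the wrist force passes 120 N, or if a joint passes its speed limit or range.

## Working session

There is one attempt and no reset: what is moved stays moved. The work goes in short steps, Python scripts to look and compute and a tool call to move; the robot and the scene stay as the last step left them, time stands still between calls to the robot, and variables do not carry over. Pictures are saved under pics/ and viewed, at most 10 in all, crops included, and the job is handed in when it is done.

Besides the shell and the picture viewer there is one more tool, called as name([rows], argument=value, ...), one row to a line, values as JSON. carry_out: Moves the arm, as the interface text tells. Its arguments: {"type":"object","properties":{"commands":{"type":"array"},"hand":{"type":"number"},"force":{"type":"number"}},"required":["commands"]}

```bash
mkdir -p pics; python3 - <<'E'
from workcell import *
import cv2
for n in("scene","top"):
    cv2.imwrite(f"pics/{n}0.png",camera(n)[:,:,::-1]); p=camera_params(n); print(n,p)
print(get_obs())
E
```

```text
scene {'mtx': array([[424.4452951 ,   0.        , 282.16084254],
       [  0.        , 424.4452951 , 212.4763589 ],
       [  0.        ,   0.        ,   1.        ]]), 'R': array([[ 0.07963172,  0.99656213,  0.02286284],
       [ 0.65144853, -0.03466739, -0.75790038],
       [-0.75450222,  0.07524688, -0.65196956]]), 't': array([ 0.01671571, -0.25060713,  1.6072784 ])}
top {'mtx': array([[513.05095186,   0.        , 283.20168223],
       [  0.        , 513.05095186, 213.08140678],
       [  0.        ,   0.        ,   1.        ]]), 'R': array([[ 0.01425627, -0.99976715, -0.01619865],
       [-0.98607213, -0.01137253, -0.16592894],
       [ 0.16570609,  0.01833856, -0.98600466]]), 't': array([-0.04092696,  0.51842237,  1.39120855])}
{'clock': 0.1, 'joint_pos': array([ 1.08039131,  0.33282698, -0.06471453,  1.46080246,  0.02160177,
        1.34990797, -0.08851725]), 'joint_velocities': array([-0.00032033, -0.00169471,  0.0015699 , -0.00259269,  0.00022841,
       -0.00056447, -0.00083292]), 'tau': array([ 1.09559791e-03, -6.26747131e+01,  4.89925523e-02, -3.92432106e+01,
        1.62815710e-02,  6.90066721e-03,  2.38344853e-05]), 'position': array([ 0.28169358, -0.55756599,  0.2306103 ]), 'ee_rot': array([ 9.72767379e-01,  2.31782736e-01, -1.69630576e-04, -6.01134753e-04]), 'ft_force': array([ 0.29956783,  0.72081594, -0.25170433]), 'torque': array([-0.0254318 , -0.00050045, -0.00835403]), 'grasp_force': 0.0, 'grip_width': 1.0027932171370313}
```

View pics/scene0.png

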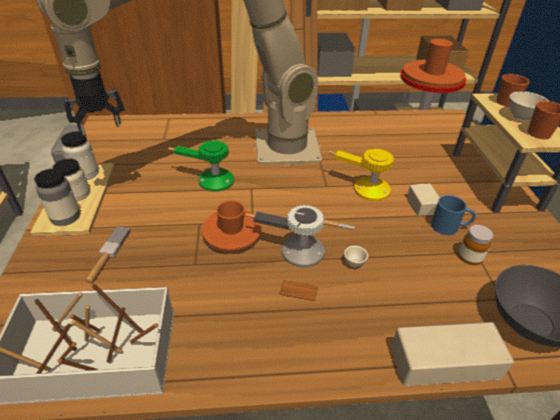

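View pics/top0.png

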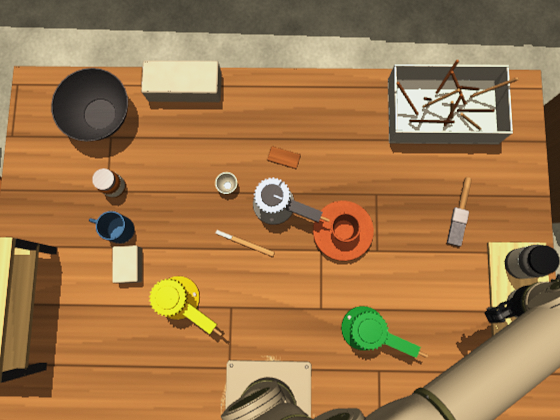

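The gauge ring is at about (272,195) in the top view. Its arm points right and down to the cup at (344,228); the bowl is at (226,183), the knife at (245,243) and the rib at (284,157).

```bash
cat > h.py <<'E'
from workcell import *
import cv2, numpy as np
def ray(n,u,v,z):
    p=camera_params(n); R,t=p["R"],p["t"]; c=-R.T@t
    d=R.T@np.linalg.inv(p["mtx"])@np.array([u,v,1.]); return (c+d*(z-c[2])/d[2])
def pix(n,X):
    p=camera_params(n); q=p["mtx"]@(p["R"]@np.array(X)+p["t"]); return q[:2]/q[2]
E
python3 - <<'E'
from h import *
im=cv2.imread("pics/top0.png")
hsv=cv2.cvtColor(im,cv2.COLOR_BGR2HSV)
# wheel/terracotta
m=((hsv[...,0]<10)&(hsv[...,1]>190)&(hsv[...,2]>90)).astype(np.uint8)
m[:, :300]=0;m[:,390:]=0;m[:180]=0;m[270:]=0
cs,_=cv2.findContours(m,0,2); c=max(cs,key=cv2.contourArea); e=cv2.fitEllipse(cv2.convexHull(c)); print("wheel",e,ray("top",*e[0],.032))
# ring: bright low saturation
m=((hsv[...,1]<60)&(hsv[...,2]>170)).astype(np.uint8); m[:,:250]=0;m[:,300:]=0;m[:170]=0;m[225:]=0
cs,_=cv2.findContours(m,0,2); c=max(cs,key=cv2.contourArea); e=cv2.minEnclosingCircle(c); e2=cv2.fitEllipse(cv2.convexHull(c)); print("ring",e,e2,ray("top",*e2[0],.131))
a=cv2.resize(im[165:265,230:390],None,fx=5,fy=5,interpolation=cv2.INTER_CUBIC)
cv2.imwrite("pics/crop0.png",a)
E
```

```text
wheel ((342.74560546875, 230.6184539794922), (59.1651496887207, 59.968109130859375), 120.942626953125) [ 0.47295991 -0.20121672  0.032     ]
ring ((272.00360107421875, 195.26258850097656), 18.289846420288086) ((271.85821533203125, 194.88113403320312), (35.01005554199219, 36.12981414794922), 65.06104278564453) [ 0.55245441 -0.00524882  0.131     ]
```

View pics/crop0.png

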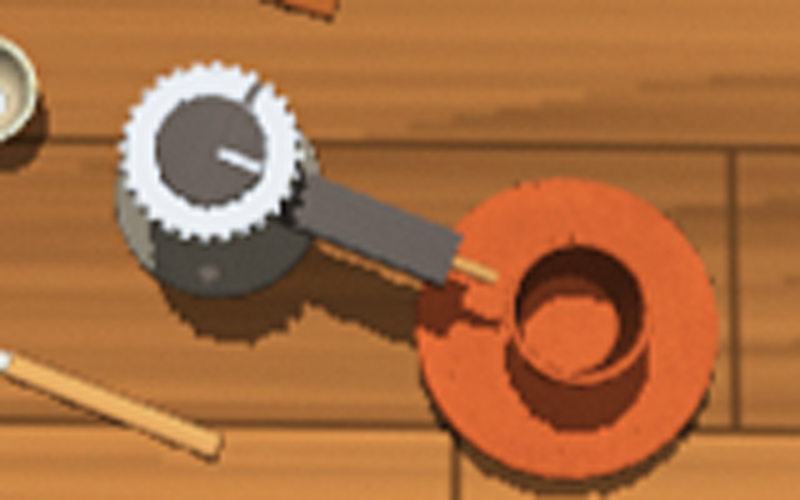

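carry_out([
  [[0, 0, 0, 0, 0, -1], [0, 0, 0, 0, 0, -1], [0, 0, 0, 0, 0, -1], [0, 0, 0, 0, 0, -1], [0, 0, 0, 0, 0, -1], [0, 0, 0, 0, 0, -1], [0, 0, 0, 0, 0, -1], [0, 0, 0, 0, 0, -1], [0, 0, 0, 0, 0, -1], [0, 0, 0, 0, 0, -1], [0, 0, 0, 0, 0, -0.533], [0, 0, 0, 0, 0, 0]],
], hand=1, force=40)

```text
clock: 1.1
position: [0.2817, -0.5577, 0.2309]
ee_rot: [0.706, 0.708, 0.0, -0.0]
ft_force: [-0.3, 0.4, -0.0]
grip_width: -0.001
grasp_force: 0.0
```

carry_out([
  [[0.69, 0.22, 0, 0, 0, 0], [0.69, 0.22, 0, 0, 0, 0], [0.69, 0.22, 0, 0, 0, 0], [0.69, 0.22, 0, 0, 0, 0], [0.69, 0.22, 0, 0, 0, 0], [0.69, 0.22, 0, 0, 0, 0], [0.69, 0.22, 0, 0, 0, 0], [0.69, 0.22, 0, 0, 0, 0], [0.69, 0.22, 0, 0, 0, 0], [0.69, 0.22, 0, 0, 0, 0], [0.69, 0.22, 0, 0, 0, 0], [0.69, 0.22, 0, 0, 0, 0], [0.69, 0.22, 0, 0, 0, 0], [0.69, 0.22, 0, 0, 0, 0], [0.69, 0.22, 0, 0, 0, 0], [0.69, 0.22, 0, 0, 0, 0], [0.69, 0.22, 0, 0, 0, 0], [0.69, 0.22, 0, 0, 0, 0], [0.69, 0.22, 0, 0, 0, 0], [0.69, 0.22, 0, 0, 0, 0]],
])

```text
clock: 2.77
position: [0.4579, -0.0045, 0.2314]
ee_rot: [0.708, 0.706, -0.0, 0.0]
ft_force: [0.2, -0.2, 0.1]
grip_width: 0.004
grasp_force: 0.0
```

carry_out([
  [[0, 0, 0.72, 0, 0, 0], [0, 0, 0.72, 0, 0, 0], [0, 0, 0.72, 0, 0, 0], [0, 0, 0.72, 0, 0, 0], [0, 0.3, 0, 0, 0, 0], [0, 0.3, 0, 0, 0, 0], [0, 0, 0, 0, 0, 0]],
])

```text
clock: 3.35
position: [0.4829, -0.0058, 0.1156]
ee_rot: [0.708, 0.706, 0.0, -0.0]
ft_force: [-0.3, 0.1, 0.8]
grip_width: -0.002
grasp_force: 0.0
```

carry_out([
  [[0, 0.1, 0, 0, 0, 0], [0, 0.1, 0, 0, 0, 0], [0, 0, 0, 0, 0, 0]],
])

```text
clock: 3.6
position: [0.4903, -0.0059, 0.1164]
ee_rot: [0.707, 0.707, 0.0, 0.0]
ft_force: [0.4, 0.2, -0.9]
grip_width: -0.001
grasp_force: 0.0
```

```bash
python3 - <<'E'
from h import *
im=camera("scene")[:,:,::-1]; a=cv2.resize(im[150:270,220:380],None,fx=5,fy=5,interpolation=cv2.INTER_CUBIC)
cv2.imwrite("pics/c1.png",a)
E
```

```text
(no output)
```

View pics/c1.png

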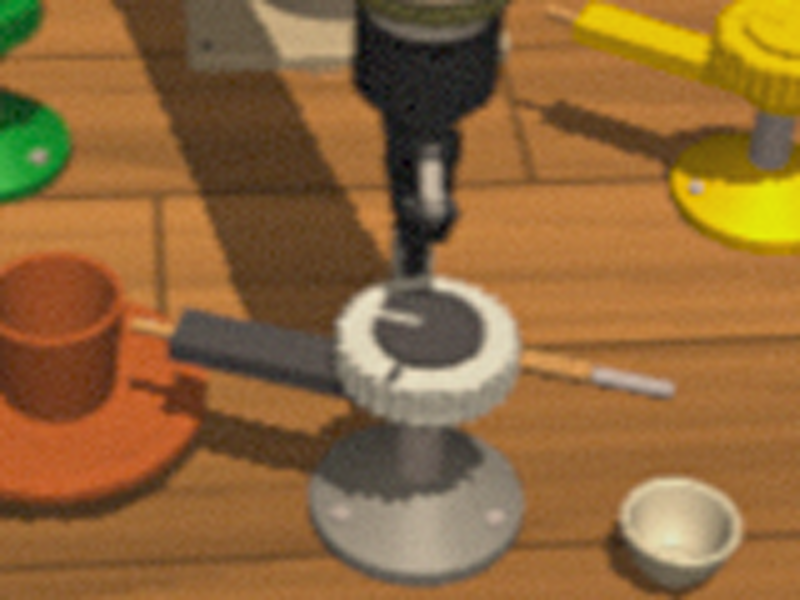

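The shut fingertip stands just behind the ring at its robot side, at crop (412,270). The ring mark is at (398,370). I press in a little at a time to feel contact.

carry_out([
  [[0, 0.075, 0, 0, 0, 0], [0, 0, 0, 0, 0, 0]],
])

```text
clock: 3.82
position: [0.4922, -0.0059, 0.116]
ee_rot: [0.707, 0.707, -0.001, -0.0]
ft_force: [-4.7, 0.4, 1.5]
grip_width: 0.002
grasp_force: 1.8
```

carry_out([
  [[0, 0.05, 0, 0, 0, 0], [0, 0, 0, 0, 0, 0]],
])

```text
clock: 3.98
position: [0.4928, -0.0059, 0.1157]
ee_rot: [0.707, 0.707, -0.002, -0.001]
ft_force: [-12.5, -0.7, 7.8]
grip_width: 0.002
grasp_force: 6.0
```

carry_out([
  [[0, 0.05, 0, 0, 0, 0], [0, 0, 0, 0, 0, 0]],
])

```text
clock: 4.15
position: [0.4932, -0.0059, 0.1154]
ee_rot: [0.707, 0.707, -0.003, -0.003]
ft_force: [-21.5, 0.7, 14.6]
grip_width: -0.002
grasp_force: 10.7
```

```bash
cat > path.py <<'E'
import numpy as np,sys,json
P=np.array([.552,-.005]);hx,hy,r=.0125,.011,.0445
def loop():
    pts=[]
    for (sx,sy),a in zip([(-1,-1),(1,-1),(1,1),(-1,1)],[180,270,0,90]):
        for t in np.radians(np.linspace(a,a+90,91)): pts.append(P+r*np.array([np.cos(t),np.sin(t)])+[sx*hx,sy*hy])
    return pts
def rows(s0,n,cur,step=.010):
    pts=np.array([[P[0]-r-hx,P[1]]]+loop()*2); s=np.r_[0,np.cumsum(np.linalg.norm(np.diff(pts,axis=0),axis=1))]
    out=[];cur=np.array(cur)
    for k in range(1,n+1):
        w=[np.interp(s0+k*step,s,pts[:,i]) for i in (0,1)]
        d=np.round((w-cur)[::-1]/.04,2); out.append([d[0],d[1],0,0,0,0]); cur=cur+d[::-1]*.04
    print(json.dumps(out).replace('0.0,','0,').replace('-0,','0,'));print("end",cur,s0+n*step,"loop",(s[-1])/2)
if __name__=="__main__": rows(float(sys.argv[1]),int(sys.argv[2]),[float(sys.argv[3]),float(sys.argv[4])])
E
python3 path.py 0 10 .4967 -.0057
```

```text
[[-0.23, -0.04, 0, 0, 0, 0], [-0.25, 0.02, 0, 0, 0, 0], [-0.24, 0.08, 0, 0, 0, 0], [-0.21, 0.13, 0, 0, 0, 0], [-0.18, 0.17, 0, 0, 0, 0], [-0.14, 0.21, 0, 0, 0, 0], [-0.09, 0.23, 0, 0, 0, 0], [-0.03, 0.25, 0, 0, 0, 0], [0, 0.25, 0, 0, 0, 0], [0, 0.25, 0, 0, 0, 0]]
end [ 0.5587 -0.0605] 0.1 loop 0.36809819736790184
```

carry_out([
  [[-0.23, -0.04, 0, 0, 0, 0], [-0.25, 0.02, 0, 0, 0, 0], [-0.24, 0.08, 0, 0, 0, 0], [-0.21, 0.13, 0, 0, 0, 0], [-0.18, 0.17, 0, 0, 0, 0], [-0.14, 0.21, 0, 0, 0, 0], [-0.09, 0.23, 0, 0, 0, 0], [-0.03, 0.25, 0, 0, 0, 0], [0, 0.25, 0, 0, 0, 0], [0, 0.25, 0, 0, 0, 0]],
])

```text
clock: 4.98
position: [0.5599, -0.0633, 0.1159]
ee_rot: [0.708, 0.706, -0.001, 0.001]
ft_force: [-1.0, -4.7, 2.0]
grip_width: 0.003
grasp_force: 2.5
```

```bash
python3 path.py 0.1 10 .5587 -.0605; python3 - <<'E'
from h import *
a=[]
for n,(r0,c0) in {"scene":(165,255),"top":(155,230)}.items():
    im=camera(n)[:,:,::-1]; a.append(cv2.resize(im[r0:r0+100,c0:c0+80],None,fx=5,fy=5,interpolation=cv2.INTER_CUBIC))
cv2.imwrite("pics/c2.png",np.hstack(a))
E
```

```text
[[0, 0.25, 0, 0, 0, 0], [0.06, 0.24, 0, 0, 0, 0], [0.1, 0.23, 0, 0, 0, 0], [0.15, 0.2, 0, 0, 0, 0], [0.19, 0.16, 0, 0, 0, 0], [0.23, 0.11, 0, 0, 0, 0], [0.24, 0.06, 0, 0, 0, 0], [0.25, 0.01, 0, 0, 0, 0], [0.25, 0, 0, 0, 0, 0], [0.25, 0, 0, 0, 0, 0]]
end [0.6091 0.0083] 0.2 loop 0.36809819736790184
```

View pics/c2.png

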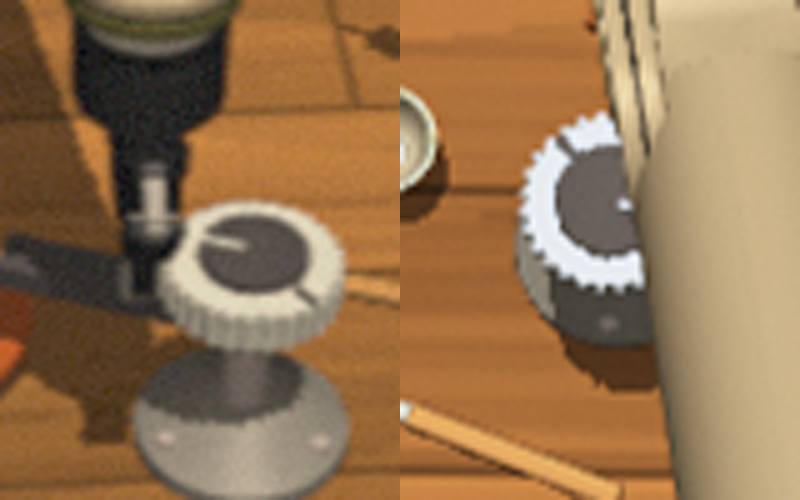

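The mark has turned from about -37° to +41° (top view) and the arm has not moved, so the drive works with some slip. I add an automatic mark reading and continue.

```bash
sed -i 's/loop()\*2/loop()*4/; s/(s\[-1\])\/2/s[-1]\/4/' path.py
cat > mark.py <<'E'
from h import *
# mark angle: darkest sector on the bright annulus radius 35..45 at z=.131, both views
A=np.radians(np.arange(-180,180,2))
for n in("top","scene"):
    im=camera(n).astype(np.float32); g=im.max(2); s=im.max(2)-im.min(2)
    def samp(img,r): 
        q=np.array([pix(n,[.552+r*np.cos(a),-.005+r*np.sin(a),.131]) for a in A],np.float32)
        return cv2.remap(img,q[:,None,0],q[:,None,1],1)[:,0]
    v=np.mean([samp(g,r) for r in(.036,.038,.040)],0); c=np.mean([samp(s,r) for r in(.036,.038,.040)],0)
    d=v<0.72*np.median(v)
    runs=[];i=0
    while i<len(A):
        if d[i]:
            j=i
            while j<len(A) and d[j]: j+=1
            runs.append((int(np.degrees(A[i])),int(np.degrees(A[j-1])),int(v[i:j].min()),int(c[i:j].mean())));i=j
        else:i+=1
    print(n,"dark runs (deg from,to,min,sat):",runs)
E
python3 mark.py; python3 path.py 0.1 20 .5587 -.0605
```

```text
top dark runs (deg from,to,min,sat): [(-154, -100, 104, 48), (-64, -22, 118, 52), (-6, -4, 149, 33), (36, 42, 110, 10)]
scene dark runs (deg from,to,min,sat): [(-124, -98, 104, 21), (38, 44, 122, 21)]
[[0, 0.25, 0, 0, 0, 0], [0.06, 0.24, 0, 0, 0, 0], [0.1, 0.23, 0, 0, 0, 0], [0.15, 0.2, 0, 0, 0, 0], [0.19, 0.16, 0, 0, 0, 0], [0.23, 0.11, 0, 0, 0, 0], [0.24, 0.06, 0, 0, 0, 0], [0.25, 0.01, 0, 0, 0, 0], [0.25, 0, 0, 0, 0, 0], [0.25, 0, 0, 0, 0, 0], [0.24, -0.04, 0, 0, 0, 0], [0.23, -0.1, 0, 0, 0, 0], [0.21, -0.14, 0, 0, 0, 0], [0.17, -0.19, 0, 0, 0, 0], [0.12, -0.21, 0, 0, 0, 0], [0.07, -0.24, 0, 0, 0, 0], [0.02, -0.25, 0, 0, 0, 0], [0, -0.25, 0, 0, 0, 0], [0, -0.25, 0, 0, 0, 0], [-0.02, -0.25, 0, 0, 0, 0]]
end [0.5323 0.0499] 0.30000000000000004 loop 0.3708481973678967
```

Mark at +40° (both views agree), so the ring stands at about 2.65 rad.

carry_out([
  [[0, 0.25, 0, 0, 0, 0], [0.06, 0.24, 0, 0, 0, 0], [0.1, 0.23, 0, 0, 0, 0], [0.15, 0.2, 0, 0, 0, 0], [0.19, 0.16, 0, 0, 0, 0], [0.23, 0.11, 0, 0, 0, 0], [0.24, 0.06, 0, 0, 0, 0], [0.25, 0.01, 0, 0, 0, 0], [0.25, 0, 0, 0, 0, 0], [0.25, 0, 0, 0, 0, 0], [0.24, -0.04, 0, 0, 0, 0], [0.23, -0.1, 0, 0, 0, 0], [0.21, -0.14, 0, 0, 0, 0], [0.17, -0.19, 0, 0, 0, 0], [0.12, -0.21, 0, 0, 0, 0], [0.07, -0.24, 0, 0, 0, 0], [0.02, -0.25, 0, 0, 0, 0], [0, -0.25, 0, 0, 0, 0], [0, -0.25, 0, 0, 0, 0], [-0.02, -0.25, 0, 0, 0, 0]],
])

```text
clock: 6.85
position: [0.5311, 0.051, 0.1162]
ee_rot: [0.707, 0.708, 0.0, -0.0]
ft_force: [0.6, 0.2, 0.4]
grip_width: 0.002
grasp_force: 0.6
```

```bash
python3 mark.py; python3 path.py 0.3 20 .5323 .0499
```

```text
top dark runs (deg from,to,min,sat): [(-176, -162, 105, 38), (-128, -124, 113, 9), (38, 42, 121, 40)]
scene dark runs (deg from,to,min,sat): [(-130, -124, 130, 23), (140, 154, 136, 23)]
[[-0.07, -0.24, 0, 0, 0, 0], [-0.12, -0.22, 0, 0, 0, 0], [-0.16, -0.19, 0, 0, 0, 0], [-0.21, -0.14, 0, 0, 0, 0], [-0.23, -0.1, 0, 0, 0, 0], [-0.24, -0.04, 0, 0, 0, 0], [-0.25, 0, 0, 0, 0, 0], [-0.25, 0, 0, 0, 0, 0], [-0.25, 0.01, 0, 0, 0, 0], [-0.24, 0.05, 0, 0, 0, 0], [-0.23, 0.11, 0, 0, 0, 0], [-0.19, 0.16, 0, 0, 0, 0], [-0.16, 0.2, 0, 0, 0, 0], [-0.1, 0.22, 0, 0, 0, 0], [-0.05, 0.25, 0, 0, 0, 0], [-0.01, 0.25, 0, 0, 0, 0], [0, 0.25, 0, 0, 0, 0], [0, 0.25, 0, 0, 0, 0], [0.03, 0.25, 0, 0, 0, 0], [0.09, 0.23, 0, 0, 0, 0]]
end [ 0.5843 -0.0557] 0.5 loop 0.3708481973678967
```

```bash
sed -i 's/-.005\])/-.007])/' path.py; python3 path.py 0.3 20 .5323 .0499
```

```text
[[-0.12, -0.24, 0, 0, 0, 0], [-0.12, -0.22, 0, 0, 0, 0], [-0.16, -0.19, 0, 0, 0, 0], [-0.21, -0.14, 0, 0, 0, 0], [-0.23, -0.1, 0, 0, 0, 0], [-0.24, -0.04, 0, 0, 0, 0], [-0.25, 0, 0, 0, 0, 0], [-0.25, 0, 0, 0, 0, 0], [-0.25, 0.01, 0, 0, 0, 0], [-0.24, 0.05, 0, 0, 0, 0], [-0.23, 0.11, 0, 0, 0, 0], [-0.19, 0.16, 0, 0, 0, 0], [-0.16, 0.2, 0, 0, 0, 0], [-0.1, 0.22, 0, 0, 0, 0], [-0.05, 0.25, 0, 0, 0, 0], [-0.01, 0.25, 0, 0, 0, 0], [0, 0.25, 0, 0, 0, 0], [0, 0.25, 0, 0, 0, 0], [0.03, 0.25, 0, 0, 0, 0], [0.09, 0.23, 0, 0, 0, 0]]
end [ 0.5843 -0.0577] 0.5 loop 0.3708481973678968
```

carry_out([
  [[-0.12, -0.24, 0, 0, 0, 0], [-0.12, -0.22, 0, 0, 0, 0], [-0.16, -0.19, 0, 0, 0, 0], [-0.21, -0.14, 0, 0, 0, 0], [-0.23, -0.1, 0, 0, 0, 0], [-0.24, -0.04, 0, 0, 0, 0], [-0.25, 0, 0, 0, 0, 0], [-0.25, 0, 0, 0, 0, 0], [-0.25, 0.01, 0, 0, 0, 0], [-0.24, 0.05, 0, 0, 0, 0], [-0.23, 0.11, 0, 0, 0, 0], [-0.19, 0.16, 0, 0, 0, 0], [-0.16, 0.2, 0, 0, 0, 0], [-0.1, 0.22, 0, 0, 0, 0], [-0.05, 0.25, 0, 0, 0, 0], [-0.01, 0.25, 0, 0, 0, 0], [0, 0.25, 0, 0, 0, 0], [0, 0.25, 0, 0, 0, 0], [0.03, 0.25, 0, 0, 0, 0], [0.09, 0.23, 0, 0, 0, 0]],
])

```text
clock: 8.62
position: [0.5858, -0.0582, 0.1158]
ee_rot: [0.707, 0.707, 0.0, -0.0]
ft_force: [-0.2, 0.6, 0.4]
grip_width: -0.003
grasp_force: 0.0
```

```bash
python3 mark.py; python3 path.py 0.5 14 .5843 -.0577
```

```text
top dark runs (deg from,to,min,sat): [(-148, -10, 102, 50), (-4, 2, 98, 11)]
scene dark runs (deg from,to,min,sat): [(-142, -116, 43, 15), (-80, -56, 40, 13), (0, 2, 119, 21)]
[[0.13, 0.21, 0, 0, 0, 0], [0.18, 0.17, 0, 0, 0, 0], [0.21, 0.13, 0, 0, 0, 0], [0.24, 0.08, 0, 0, 0, 0], [0.25, 0.03, 0, 0, 0, 0], [0.25, 0, 0, 0, 0, 0], [0.25, 0, 0, 0, 0, 0], [0.25, -0.02, 0, 0, 0, 0], [0.23, -0.08, 0, 0, 0, 0], [0.22, -0.12, 0, 0, 0, 0], [0.18, -0.18, 0, 0, 0, 0], [0.14, -0.2, 0, 0, 0, 0], [0.09, -0.24, 0, 0, 0, 0], [0.03, -0.24, 0, 0, 0, 0]]
end [0.5659 0.0483] 0.64 loop 0.3708481973678968
```

Ring at about 8.24 rad, with 4.3 rad to go.

carry_out([
  [[0.13, 0.21, 0, 0, 0, 0], [0.18, 0.17, 0, 0, 0, 0], [0.21, 0.13, 0, 0, 0, 0], [0.24, 0.08, 0, 0, 0, 0], [0.25, 0.03, 0, 0, 0, 0], [0.25, 0, 0, 0, 0, 0], [0.25, 0, 0, 0, 0, 0], [0.25, -0.02, 0, 0, 0, 0], [0.23, -0.08, 0, 0, 0, 0], [0.22, -0.12, 0, 0, 0, 0], [0.18, -0.18, 0, 0, 0, 0], [0.14, -0.2, 0, 0, 0, 0], [0.09, -0.24, 0, 0, 0, 0], [0.03, -0.24, 0, 0, 0, 0]],
])

```text
clock: 9.88
position: [0.5655, 0.053, 0.1166]
ee_rot: [0.706, 0.708, 0.002, -0.001]
ft_force: [3.3, 12.6, -1.9]
grip_width: -0.002
grasp_force: 6.4
```

```bash
python3 mark.py; python3 path.py 0.64 14 .5659 .0483
```

```text
top dark runs (deg from,to,min,sat): [(-148, -132, 107, 40), (-2, 12, 103, 41)]
scene dark runs (deg from,to,min,sat): [(-180, -174, 101, 18), (76, 178, 61, 15)]
[[0, -0.25, 0, 0, 0, 0], [0, -0.25, 0, 0, 0, 0], [0, -0.25, 0, 0, 0, 0], [-0.05, -0.25, 0, 0, 0, 0], [-0.1, -0.22, 0, 0, 0, 0], [-0.15, -0.2, 0, 0, 0, 0], [-0.19, -0.17, 0, 0, 0, 0], [-0.22, -0.11, 0, 0, 0, 0], [-0.24, -0.06, 0, 0, 0, 0], [-0.25, -0.01, 0, 0, 0, 0], [-0.25, 0, 0, 0, 0, 0], [-0.25, 0, 0, 0, 0, 0], [-0.25, 0.04, 0, 0, 0, 0], [-0.23, 0.09, 0, 0, 0, 0]]
end [ 0.5003 -0.0389] 0.78 loop 0.3708481973678968
```

```bash
python3 - <<'E'
from h import *
a=[]
for n,(r0,c0) in {"scene":(165,255),"top":(155,230)}.items():
    im=camera(n)[:,:,::-1]; a.append(cv2.resize(im[r0:r0+100,c0:c0+80],None,fx=5,fy=5,interpolation=cv2.INTER_CUBIC))
cv2.imwrite("pics/c3.png",np.hstack(a))
E
```

```text
(no output)
```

View pics/c3.png

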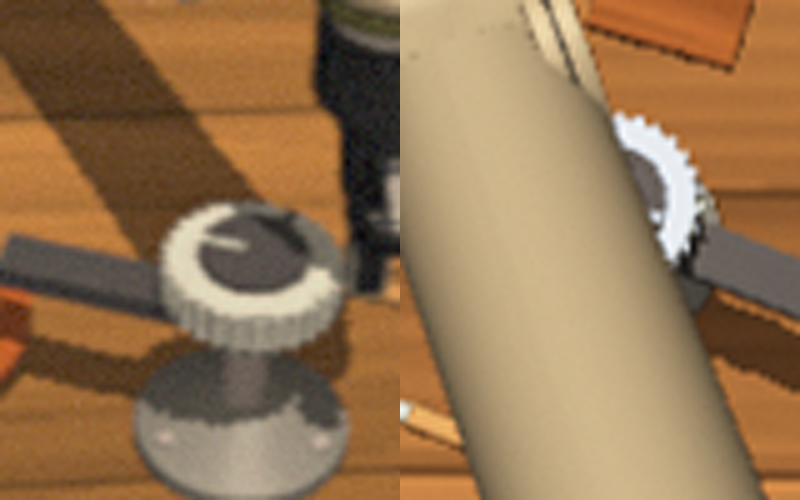

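The arm is still in place. The mark is behind and right in the shadow, at scene crop (288,215), or about 140–150°. That puts the ring near 10.7 rad, so one short stroke remains.

carry_out([
  [[0, -0.25, 0, 0, 0, 0], [0, -0.25, 0, 0, 0, 0], [0, -0.25, 0, 0, 0, 0], [-0.05, -0.25, 0, 0, 0, 0], [-0.1, -0.22, 0, 0, 0, 0], [-0.15, -0.2, 0, 0, 0, 0], [-0.19, -0.17, 0, 0, 0, 0]],
])

```text
clock: 10.67
position: [0.5012, 0.0285, 0.116]
ee_rot: [0.707, 0.707, -0.0, -0.0]
ft_force: [0.3, 2.2, 0.2]
grip_width: -0.0
grasp_force: 1.0
```

```bash
python3 mark.py
```

```text
top dark runs (deg from,to,min,sat): [(-170, -158, 129, 48), (20, 22, 114, 36)]
scene dark runs (deg from,to,min,sat): [(-158, -150, 121, 23), (114, 156, 92, 18)]
```

carry_out([
  [[-0.22, -0.11, 0, 0, 0, 0], [-0.24, -0.06, 0, 0, 0, 0], [-0.25, -0.01, 0, 0, 0, 0], [-0.25, 0, 0, 0, 0, 0], [0, 0, 0, 0, 0, 0]],
])

```text
clock: 11.18
position: [0.4933, -0.0134, 0.1156]
ee_rot: [0.708, 0.706, -0.002, -0.001]
ft_force: [-11.2, -2.8, 6.1]
grip_width: -0.004
grasp_force: 5.7
```

```bash
python3 mark.py
```

```text
top dark runs (deg from,to,min,sat): [(-54, -50, 140, 49)]
scene dark runs (deg from,to,min,sat): [(-180, -140, 101, 18), (-106, -98, 126, 23), (178, 178, 144, 25)]
```

Mark at -102°, so the ring stands at about 12.75 rad. I back off and place the fingertip at the bar's clockwise side.

carry_out([
  [[0, -0.5, 0, 0, 0, 0], [0, -0.5, 0, 0, 0, 0], [-0.62, 0.06, 0, 0, 0, 0], [-0.62, 0.06, 0, 0, 0, 0], [-0.62, 0.06, 0, 0, 0, 0], [0, 0, 0.45, 0, 0, 0], [0, 0, 0.45, 0, 0, 0], [0, 0, 0, 0, 0, 0]],
])

```text
clock: 11.95
position: [0.4605, -0.0857, 0.0775]
ee_rot: [0.708, 0.706, -0.001, -0.002]
ft_force: [-0.9, -0.3, -0.1]
grip_width: -0.0
grasp_force: 0.0
```

```bash
python3 mark.py; python3 - <<'E'
from h import *
im=camera("scene")[:,:,::-1]; a=cv2.resize(im[150:270,200:360],None,fx=5,fy=5,interpolation=cv2.INTER_CUBIC)
cv2.imwrite("pics/c4.png",a)
E
```

```text
top dark runs (deg from,to,min,sat): [(-114, -54, 130, 48)]
scene dark runs (deg from,to,min,sat): [(-108, -100, 124, 22)]
```

View pics/c4.png

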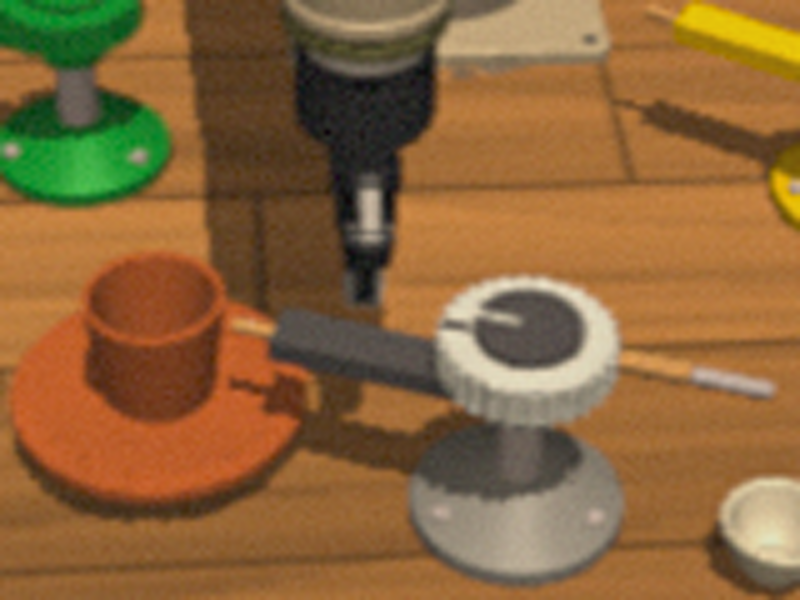

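The fingertip is beside the bar at crop (365,300), the mark is at the index line (455,323), and the arm and cup are untouched. Next, the push arc.

```bash
python3 - <<'E'
import numpy as np,json
P=np.array([.552,-.006]);cur=np.array([.4605,-.0857]);u=lambda a:np.array([np.cos(np.radians(a)),np.sin(np.radians(a))])
out=[]
for th in np.r_[-112,-112+np.linspace(5,86,17)]:
    w=P+.107*u(th)+.030*u(th-90); d=np.round((w-cur)[::-1]/.04,2); out.append([d[0],d[1],0,0,0,0]);cur=cur+d[::-1]*.04
print(json.dumps(out),cur)
E
```

```text
[[-0.21, 0.59, 0, 0, 0, 0], [-0.14, 0.2, 0, 0, 0, 0], [-0.12, 0.21, 0, 0, 0, 0], [-0.1, 0.22, 0, 0, 0, 0], [-0.09, 0.23, 0, 0, 0, 0], [-0.06, 0.24, 0, 0, 0, 0], [-0.04, 0.24, 0, 0, 0, 0], [-0.02, 0.25, 0, 0, 0, 0], [-0.0, 0.24, 0, 0, 0, 0], [0.02, 0.25, 0, 0, 0, 0], [0.04, 0.24, 0, 0, 0, 0], [0.07, 0.23, 0, 0, 0, 0], [0.09, 0.23, 0, 0, 0, 0], [0.1, 0.23, 0, 0, 0, 0], [0.13, 0.21, 0, 0, 0, 0], [0.14, 0.2, 0, 0, 0, 0], [0.16, 0.18, 0, 0, 0, 0], [0.18, 0.17, 0, 0, 0, 0]] [ 0.6349 -0.0797]
```

carry_out([
  [[-0.1, 0.3, 0, 0, 0, 0], [-0.11, 0.29, 0, 0, 0, 0], [-0.14, 0.2, 0, 0, 0, 0], [-0.12, 0.21, 0, 0, 0, 0], [-0.1, 0.22, 0, 0, 0, 0], [-0.09, 0.23, 0, 0, 0, 0], [-0.06, 0.24, 0, 0, 0, 0], [-0.04, 0.24, 0, 0, 0, 0], [-0.02, 0.25, 0, 0, 0, 0], [0, 0.24, 0, 0, 0, 0], [0.02, 0.25, 0, 0, 0, 0], [0.04, 0.24, 0, 0, 0, 0], [0.07, 0.23, 0, 0, 0, 0], [0.09, 0.23, 0, 0, 0, 0], [0.1, 0.23, 0, 0, 0, 0], [0.13, 0.21, 0, 0, 0, 0], [0.14, 0.2, 0, 0, 0, 0], [0.16, 0.18, 0, 0, 0, 0], [0.18, 0.17, 0, 0, 0, 0], [0, 0, 0, 0, 0, 0]],
])

```text
clock: 13.77
position: [0.6382, -0.0756, 0.0803]
ee_rot: [0.706, 0.708, 0.001, -0.0]
ft_force: [-0.0, 0.3, 0.3]
grip_width: -0.0
grasp_force: 0.0
```

carry_out([
  [[-0.3, -0.15, 0, 0, 0, 0], [-0.6, -0.3, 0, 0, 0, 0], [0, 0, -0.6, 0, 0, 0], [0, 0, -0.8, 0, 0, 0], [0, 0, -0.8, 0, 0, 0], [0, 0, -0.8, 0, 0, 0], [-0.7, 0, 0, 0, 0, 0], [-0.7, 0, 0, 0, 0, 0], [-0.7, 0, 0, 0, 0, 0], [-0.7, 0, 0, 0, 0, 0], [-0.7, 0, 0, 0, 0, 0], [-0.7, 0, 0, 0, 0, 0], [-0.7, 0, 0, 0, 0, 0], [-0.7, 0, 0, 0, 0, 0], [-0.7, 0, 0, 0, 0, 0], [0, 0, 0, 0, 0, 0], [0, 0, 0, 0, 0, 0]],
])

```text
clock: 15.18
position: [0.6173, -0.3692, 0.1996]
ee_rot: [0.709, 0.706, -0.0, -0.0]
ft_force: [0.4, 0.7, 0.8]
grip_width: -0.001
grasp_force: 0.0
```

```bash
python3 mark.py; python3 - <<'E'
from h import *
im=camera("top")[:,:,::-1]
cv2.imwrite("pics/c5.png",cv2.resize(im[140:270,200:390],None,fx=4,fy=4,interpolation=cv2.INTER_CUBIC))
E
```

```text
top dark runs (deg from,to,min,sat): [(-104, -96, 115, 10)]
scene dark runs (deg from,to,min,sat): [(-108, -100, 128, 22)]
```

View pics/c5.png

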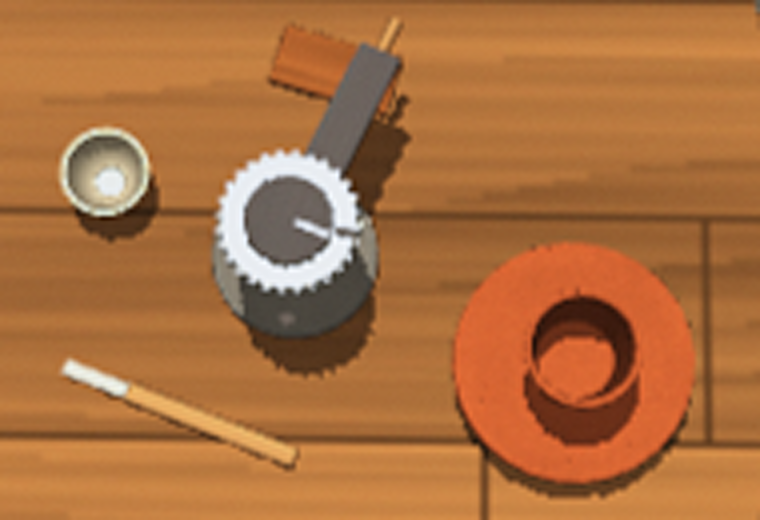

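The arm now points from (290,220) to (380,60), about -29°, so it has swung about 1.45 rad. The mark is at the index line, the hand is clear, and the cup, rib, bowl and knife look unmoved.

```bash
python3 -c "
from workcell import *
print(hand_in())"
```

```text
the job is handed in; nothing more can be done
None
```

Handed in at about 15 s: ring at about 12.7 rad (two turns from tight), arm swung about 1.45 rad away from the cup, hand clear, and the cup, rib, bowl and knife looked unmoved in the last top-view crop (other bystanders not re-checked); no verdict was returned.

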